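Read the stamps under two flat tins and sort them

ROBOT

A 7-joint arm with a two-finger parallel gripper is mounted at the origin on the work surface. World frame = base frame: x ahead of the robot, y to its left, z up, the work surface at z = 0. Lengths are in m, angles in rad, forces in N, time in s.
With the tool pointing down it reaches from about 0.35 to 0.775 m from the base axis. Payload 3.1 kg.
Tool frame: the origin (TCP) lies between the finger pads; the fingertips stand 25 mm ahead of it and the grasp point (between the pads) lies 6 mm ahead of it; z points along the fingers, y is the line along which they close (so a half turn about z gives the same grasp; the last joint's range is limited). The gripper opens to 85 mm and grips with 20 to 120 N. Pads are 22 mm wide; open, the fingers measure 114 mm over their backs; the gripper's body (76 mm by 85 mm) begins 54 mm behind the grasp point. The pads swing forward as they close: fully open they stand 13 mm farther back than shut.
Start: joints at [-1.257, 0.311, 0.014, 1.512, -0.004, 1.319, -0.027], TCP at [0.192, 0.516, 0.256] pointing down, gripper open.
Joint ranges: [-2.7, 2.7], [-0.3, 1.91], [-1.27, 1.3], [0.12, 2.57], [-1.44, 4.58], [0.2, 2.03], [-3.05, 3.05]. Speed limits (rad/s): [2.79, 2.79, 3.14, 3.14, 3.14, 3.14, 3.14].

INTERFACE

Orientations are given as a 3x3 rotation matrix whose columns are the frame's x, y, z axes.
In Python, from plant import goto, move_linear, move_j, set_gripper, sleep, solve_ik, get_image, IKError, close_job, current_clock, current_joint_positions, current_joint_vel, current_tau, current_position, current_tool_rot, current_ft_force, current_ft_torque, current_grip_width, current_grasp_force gives the robot as it stands. The module is installed in compiled form; this text tells all that it offers. Calls block until the motion is done:
- goto(position, orientation): joint-space move of the TCP to a pose.
- move_linear(position, rotation=None, v=0.15): straight line of the TCP; rotation=None keeps the orientation; v is the mean speed in m/s.
- move_j(angles): joint-space move.
- set_gripper(opening): finger opening in m; the grip force is fixed at half the most; returns when the fingers have stopped.
- sleep(seconds).
- solve_ik(position, orientation): joint angles nearest the present ones, or None.
- get_image(name): name is "scene" or "side" or "wrist"; returns a dict with "frame" (480x640x3 uint8, red, green, blue), "depth" (480x640 float32, m along the optical axis (not along the pixel's ray), 0 where there is no reading), "fx", "fy", "cx", "cy" (pixels), "dist" ([k1, k2, p1, p2, k3] as OpenCV has them; the pictures are not rectified), "camera_from_world" (4x4, takes a point from world to camera coordinates); the wrist camera has in their place "tool_from_camera" (4x4, takes a point from camera to tool coordinates, whose origin is the TCP and whose axes are the flange's). Camera axes: x right, y down, z forward; pixel columns grow to the right and rows downward; lengths in m; the calibration is good to about 2 mm. A picture is of the moment at which its call begins: read the wrist's pose just before it.
A pose or a line that the arm cannot do raises IKError and nothing moves.
- close_job(): hands the job in; it is judged then, once.
Readings, each from a call of its own:
- current_clock(): time.
- current_joint_positions(): joint angles.
- current_joint_vel(): joint speeds.
- current_tau(): joint torques, N m.
- current_position(): TCP position.
- current_tool_rot(): TCP orientation.
- current_ft_force(): force on the tool from outside, world axes, zero at the start.
- current_ft_torque(): the same for the moment, N m.
- current_grip_width(): finger opening in m.
- current_grasp_force(): force on a finger pad.
Only numpy, scipy, OpenCV 4.12 (cv2) and the standard library are available. Lean on these libraries where they do the work, as an engineer would, in place of code of your own. Each camera call takes 0.05 s, during which the arm holds its last target. There are 200 camera calls.

TASK

Two identical flat tins lean on the rack with their lids facing out; one has a ring stamped on its underside, the other a straight bar. Turn each tin over to read its stamp and lean it, stamp facing out, in the middle of the right easel, resting on the lip and flat against the back rest: the ring tin on the easel with the round base, the bar tin on the one with the square base. Do not drop the tins, and leave the jar, the cup and the dish where they are.

Things in the scene. Friction and masses are not known exactly. Their poses are not given: they have to be found in the camera images.
- tin_ring: flat tin, 66 long x 56 wide x 24 mm thick, white with grey lid, 0.1 to 0.21 kg. Starts leaning on the rack, lid face out. Outwardly like the other tin. Dark stamp on its underside: a ring, 46 mm outside, 28 inside. Origin: centre of the underside; x along its length (down the slope at the start), y across its width (level), z to the lid (at the start 57 degrees from upright, away from the robot)
- tin_bar: flat tin, 66 long x 56 wide x 24 mm thick, white with grey lid, 0.1 to 0.21 kg. Starts leaning on the rack, lid face out. Outwardly like the other tin. Dark stamp on its underside: a bar 50 x 12 mm along x. Origin: centre of the underside; x along its length (down the slope at the start), y across its width (level), z to the lid (at the start 57 degrees from upright, away from the robot)
- rack: fixed wooden rack, base 110 x 280 x 12 mm. Origin on the counter; x points away from the robot (within 12 degrees), y left. Two places at y +75 and -75 mm, each a back rest (34 wide, 50 long up the slope) leaning 33 degrees from vertical, top towards the robot, and a lip (90 wide, 30 deep) square to its foot at x 0, 24 up. A tin stands on the lip against the back rest, its top 16 mm clear
- easel_round_seat (a point): where the centre of a tin's outward face lies when the tin is seated on the round easel (fixed, light wood; base a disc 120 mm across, 12 mm thick). Same shape as a place on the rack. Axes: x away from the robot (within 15 degrees), y left, z up. From here the back rest is 24 mm behind, square to the slope, and the lip 33 mm down the slope. Stands to one side of the rack, nearer the robot
- easel_square_seat (a point): where the centre of a tin's outward face lies when the tin is seated on the square easel (fixed, light wood; base 110 x 110 mm, 12 mm thick). Same shape as a place on the rack. Axes: x away from the robot (within 15 degrees), y left, z up. From here the back rest is 24 mm behind, square to the slope, and the lip 33 mm down the slope. Stands to one side of the rack, nearer the robot
- jar: bystander: glass jar with a grey lid on the counter between rack and robot, 60 mm across, 90 mm tall; origin at the centre of its underside
- cup: bystander: white cup without handle on the counter between rack and robot, 72 mm across at the rim, 80 mm tall; origin at the centre of its underside
- dish: bystander: low white spoon dish on the counter between rack and robot, 84 mm across, 18 mm tall; origin at the centre of its underside
Not all that is in view belongs to the job. Leave any blue or red look-alike of the part that bears easel_round_seat alone.

How it is judged:
At the end, for the whole second after the job is handed in: The ring tin leans on the round-based easel and the bar tin on the square-based one, each with its stamped underside out (its z axis 115 to 132 degrees from upright), the centre of its underside within 18 mm of the easel's seat point and within 14 mm of it sideways, both at rest (distance between tin_ring and easel_round_seat below 0.018 m and angle between tin_ring's own z axis and vertical between 2 and 2.3 rad and y of tin_ring in the frame of easel_round_seat between -0.014 and 0.014 m and distance between tin_bar and easel_square_seat below 0.018 m and angle between tin_bar's own z axis and vertical between 2 and 2.3 rad and y of tin_bar in the frame of easel_square_seat between -0.014 and 0.014 m and linear speed of each of tin_ring, tin_bar below 0.02 m/s); the robot touches nothing.
It fails at once if a tin is dropped or thrown (faster than 0.7 m/s with no finger on it) ((linear speed of tin_ring above 0.7 m/s and contact force between the fingers and tin_ring below 0.05 N) or (linear speed of tin_bar above 0.7 m/s and contact force between the fingers and tin_bar below 0.05 N)).
It fails at once if the jar, the cup or the dish is moved by more than 25 mm (distance of any of jar, cup, dish from where it was at the start of the episode above 0.025 m).
It also fails if it takes over 72 s, if anything falls off the work surface, if the arm or the gripper's body presses on something with over 40 N, if the wrist force passes 120 N, or if a joint passes its speed limit or range.

## Working session

There is one attempt and no reset: what is moved stays moved. The work goes in short steps, each a Python script; the robot and the scene stay as the last script left them, time stands still between calls to the robot, and variables do not carry over. Pictures are saved under pics/ and viewed, at most 10 in all, crops included, and the job is handed in when it is done.

```bash
mkdir -p pics; ls
python3 - <<'E'
from plant import *
import numpy as np,cv2,pickle
d={}
for n in("scene","side"):
    d[n]=get_image(n); m=d[n]
    cv2.imwrite(f"pics/{n}0.png",m["frame"][:,:,::-1])
    print(n,m["fx"],m["cx"],m["cy"],m["dist"],np.round(m["camera_from_world"],3).tolist())
pickle.dump(d,open("d0.pkl","wb"))
print(current_clock(),current_tool_rot().round(3) if hasattr(current_tool_rot(),'round') else current_tool_rot())
E
```

```text
pics
scene 471.25555501147716 323.44097209964946 243.1784235202194 [-0.06058047  0.          0.          0.          0.        ] [[-0.681, 0.732, 0.012, 0.429], [0.493, 0.471, -0.732, -0.193], [-0.542, -0.492, -0.681, 1.301], [0.0, 0.0, 0.0, 1.0]]
side 559.797497246386 318.5399900346296 246.84186605333738 [-0.03800193  0.          0.          0.          0.        ] [[-0.992, -0.122, 0.014, 0.565], [-0.101, 0.747, -0.657, 0.152], [0.07, -0.654, -0.753, 1.091], [0.0, 0.0, 0.0, 1.0]]
0.1 [[-0.937  0.348 -0.001]
 [ 0.348  0.937 -0.002]
 [-0.    -0.002 -1.   ]]
```

View pics/scene0.png

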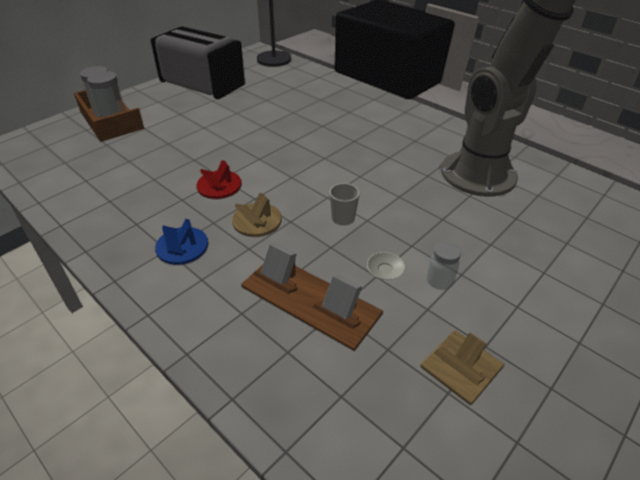

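View pics/side0.png

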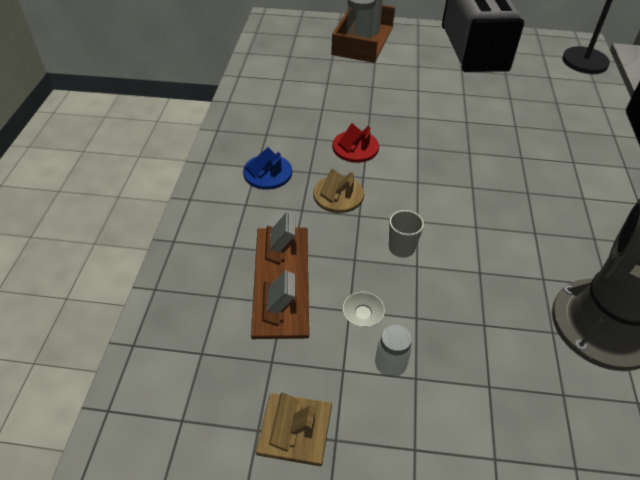

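The scene picture shows the rack at (312,300) with tins at (278,265) and (341,297). The round easel is at (257,215) and the square one at (463,362). The blue and red round look-alikes are at (181,243) and (218,181). The cup is at (344,203), the dish at (386,265) and the jar at (443,265). The side picture shows the same layout. Next I'll turn these into world coordinates.

```bash
cat > h.py <<'E'
import numpy as np,cv2
def cloud(m):
    K=np.array([[m["fx"],0,m["cx"]],[0,m["fy"],m["cy"]],[0,0,1]]);h,w=m["depth"].shape
    uv=np.stack(np.meshgrid(np.arange(w),np.arange(h)),-1).reshape(-1,1,2).astype(float)
    n=cv2.undistortPoints(uv,K,np.array(m["dist"],float)).reshape(h,w,2)
    d=m["depth"];p=np.dstack([n*d[...,None],d]);T=np.linalg.inv(m["camera_from_world"])
    P=p@T[:3,:3].T+T[:3,3];P[d==0]=np.nan
    return P
E
python3 - <<'E'
from h import *
import pickle
d=pickle.load(open("d0.pkl","rb"))
roi={"scene":dict(rack=(235,240,390,350),rnd=(228,185,287,240),sq=(415,325,510,405),cup=(325,180,365,228),dish=(362,248,410,284),jar=(425,240,465,292)),
"side":dict(rack=(245,205,316,342),rnd=(308,162,370,214),sq=(250,385,338,470),cup=(384,206,428,260),dish=(338,288,390,330),jar=(372,322,416,378))}
for c in roi:
    P=cloud(d[c]);hsv=cv2.cvtColor(d[c]["frame"],cv2.COLOR_RGB2HSV)
    for n,(a,b,e,f) in roi[c].items():
        Q=P[b:f,a:e].reshape(-1,3);S=hsv[b:f,a:e].reshape(-1,3);ok=~np.isnan(Q[:,0]);Q=Q[ok];S=S[ok]
        tb=Q[Q[:,2]<.004]
        print(c,n,"table z",np.median(tb[:,2]).round(4) if len(tb) else None,"max",Q.max(0).round(3))
        if n in("cup","dish","jar"):
            q=Q[Q[:,2]>.01];print("  ctr",q[:,:2].min(0).round(3),q[:,:2].max(0).round(3));continue
        base=Q[(S[:,1]>70)&(Q[:,2]>.006)&(Q[:,2]<.017)]
        r=cv2.minAreaRect((base[:,:2]*1000).astype(np.float32));print("  base",len(base),np.median(base[:,2]).round(4),r)
        if n=="rnd":print("  circ",cv2.minEnclosingCircle((base[:,:2]*1000).astype(np.float32)))
        up=Q[Q[:,2]>.022]
        # cluster by y for rack
        for g in ([up] if n!="rack" else [up[up[:,1]>np.mean(up[:,1])],up[up[:,1]<=np.mean(up[:,1])]]):
            print("  up",len(g),"med",np.median(g,0).round(3),g.min(0).round(3),g.max(0).round(3))
            t=g[g[:,2]>(.045)];print("   top>45mm",len(t),t.mean(0).round(3))
E
```

```text
scene rack table z -0.001 max [0.829 0.169 0.094]
  base 3709 0.0107 ((648.8059692382812, -20.023773193359375), (111.33340454101562, 279.4661865234375), 8.552491188049316)
  up 1453 med [0.645 0.057 0.057] [0.604 0.012 0.022] [0.676 0.103 0.093]
   top>45mm 949 [0.637 0.054 0.07 ]
  up 1278 med [ 0.666 -0.091  0.056] [ 0.626 -0.139  0.022] [ 0.698 -0.045  0.094]
   top>45mm 818 [ 0.659 -0.096  0.069]
scene rnd table z -0.0016 max [ 0.646 -0.191  0.065]
  base 841 0.0103 ((533.24658203125, -324.4857482910156), (207.85116577148438, 117.40675354003906), 56.40782928466797)
  circ ((545.7049560546875, -335.4456481933594), 108.86137390136719)
  up 582 med [ 0.558 -0.281  0.035] [ 0.524 -0.34   0.022] [ 0.597 -0.244  0.065]
   top>45mm 137 [ 0.539 -0.282  0.055]
scene sq table z -0.0004 max [0.69  0.389 0.067]
  base 2070 0.0115 ((574.2766723632812, 289.1307067871094), (109.3492202758789, 111.27027130126953), 87.91297149658203)
  up 1198 med [0.576 0.29  0.036] [0.541 0.243 0.022] [0.609 0.334 0.067]
   top>45mm 298 [0.556 0.291 0.056]
scene cup table z -0.0014 max [ 0.46  -0.086  0.082]
  
[... 800 characters left out ...]
25, -288.57745361328125), 61.40879821777344)
  up 686 med [ 0.567 -0.28   0.035] [ 0.526 -0.338  0.022] [ 0.599 -0.246  0.069]
   top>45mm 143 [ 0.539 -0.281  0.057]
side sq table z -0.0003 max [0.666 0.364 0.069]
  base 2460 0.0116 ((575.140380859375, 288.0680236816406), (111.38668823242188, 109.65555572509766), 87.65874481201172)
  up 1573 med [0.586 0.292 0.034] [0.544 0.241 0.022] [0.611 0.333 0.069]
   top>45mm 319 [0.555 0.291 0.057]
side cup table z 0.0006 max [ 0.45  -0.108  0.084]
  ctr [ 0.372 -0.183] [ 0.442 -0.11 ]
side dish table z 0.0005 max [0.532 0.127 0.092]
  ctr [ 0.432 -0.002] [0.519 0.127]
side jar table z -0.0001 max [0.459 0.173 0.096]
  ctr [0.389 0.063] [0.459 0.172]
```

Run:
```python
from h import *
import pickle
from scipy.optimize import least_squares
d=pickle.load(open("d0.pkl","rb"))
P=np.vstack([cloud(d[c]).reshape(-1,3) for c in d]);P=P[~np.isnan(P[:,0])]
C=np.vstack([[0,0,0]])
a=np.radians(33);s_,c_=np.sin(a),np.cos(a)
def loc(p,Q):
    x,y,z,w=p;D=Q-[x,y,z];X=D[:,0]*np.cos(w)+D[:,1]*np.sin(w);Y=-D[:,0]*np.sin(w)+D[:,1]*np.cos(w)
    return -s_*X+c_*D[:,2],c_*X+s_*D[:,2],Y
for n,x,y,tin,w0 in(("round",.559,-.288,0,0),("square",.575,.2885,0,0),("tinL",.6385,.053,1,.148),("tinR",.6605,-.095,1,.148)):
    Q=P[(np.hypot(P[:,0]-x,P[:,1]-y)<.06)&(P[:,2]>.019)&(P[:,2]<.1)]
    def f(p):
        s,t,Y=loc(p,Q)
        e=lambda v,l,h:np.maximum(0,np.maximum(l-v,v-h))
        if tin: r=np.hypot(t-.024,np.hypot(e(s,0,.066),e(Y,-.028,.028)))
        else: r=np.minimum(np.hypot(t,np.hypot(e(s,0,.05),e(Y,-.017,.017))),np.hypot(s,np.hypot(e(t,0,.03),e(Y,-.045,.045))))
        return r
    best=min((least_squares(f,[x,y,.024,w0+k],loss="soft_l1",f_scale=.002) for k in(-.2,0,.2)),key=lambda r:r.cost)
    r=f(best.x);p=best.x;s,t,Y=loc(p,Q)
    print(n,p.round(4),"deg",np.degrees(p[3]).round(1),"med r",np.median(r).round(4),len(Q),"inl",(r<.003).mean().round(2),"Y",np.percentile(Y,[1,99]).round(3))
    hi=Y[(abs(t)<.004)&(s>.01)] if not tin else Y[abs(t-.024)<.004]
    print("  face Y",np.percentile(hi,[2,98]).round(3),"s",np.percentile(s,[1,99]).round(3))
from plant import *
print(current_joint_positions())
```

```text
round [ 0.5605 -0.2888  0.0214 -0.1547] deg -8.9 med r 0.0023 1355 inl 0.58 Y [-0.045  0.045]
  face Y [-0.018  0.018] s [-0.007  0.052]
square [ 0.5781  0.2887  0.0221 -0.0336] deg -1.9 med r 0.0017 2925 inl 0.75 Y [-0.044  0.044]
  face Y [-0.016  0.017] s [-0.007  0.051]
tinL [0.6417 0.0542 0.0206 0.3133] deg 17.9 med r 0.0045 2851 inl 0.35 Y [-0.045  0.041]
  face Y [-0.043  0.034] s [-0.007  0.071]
tinR [ 0.6634 -0.0952  0.0198  0.3574] deg 20.5 med r 0.0054 2469 inl 0.29 Y [-0.044  0.042]
  face Y [-0.043  0.037] s [-0.008  0.071]
[-1.2567189   0.31167501  0.01399161  1.51286025 -0.00437535  1.31919417
 -0.02720954]
```

```bash
cat >> h.py <<'E'
a=np.radians(33);s_,c_=np.sin(a),np.cos(a)
SITE=dict(L=(.6385,.053,.024,np.radians(8.5)),R=(.6606,-.0952,.024,np.radians(8.5)),
 round=(.5595,-.2887,.024,np.radians(-8.9)),square=(.576,.2887,.024,np.radians(-2.0)))
def pose(site,flip,du=0,dn=0,dz=0,g=.004):
    """TCP pose holding a tin seated at site (moved du up the slope, dn outward, dz up); flip = half turn of tool"""
    x,y,z,w=SITE[site];Rz=np.array([[np.cos(w),-np.sin(w),0],[np.sin(w),np.cos(w),0],[0,0,1]])
    u=Rz@[-s_,0,c_];n=Rz@[c_,0,s_];Y=Rz@[0,1,0]*(-1 if flip else 1)
    p=np.array([x,y,z])+(.033+g+.006+du)*u+(.012+dn)*n+[0,0,dz]
    return p,np.column_stack([np.cross(Y,-u),Y,-u])
E
python3 - <<'E'
from h import *
from plant import *
for s in SITE:
  for f in(0,1):
    for k in(dict(),dict(du=.06),dict(du=.06,dz=.15)):
      q=solve_ik(*pose(s,f,**k)); print(s,f,k,None if q is None else np.round(q,2),pose(s,f,**k)[0].round(3))
E
```

```text
L 0 {} [ 0.35  0.47 -0.55  2.06  1.2   0.21  0.51] [0.625 0.051 0.067]
L 0 {'du': 0.06} [-0.37  0.27  0.32  2.13 -0.61  0.21  2.21] [0.593 0.046 0.117]
L 0 {'du': 0.06, 'dz': 0.15} [-0.94  0.06  0.9   1.95 -0.18  0.58  1.78] [0.593 0.046 0.267]
L 1 {} [-0.54  0.46  0.56  2.09 -1.36  0.27 -0.25] [0.625 0.051 0.067]
L 1 {'du': 0.06} [-0.58  0.29  0.57  2.14 -0.88  0.26 -0.69] [0.593 0.046 0.117]
L 1 {'du': 0.06, 'dz': 0.15} [-0.48  0.05  0.41  1.94 -0.11  0.58 -1.42] [0.593 0.046 0.267]
R 0 {} [ 0.78  0.58 -0.72  1.96  0.77  0.23  1.26] [ 0.647 -0.097  0.067]
R 0 {'du': 0.06} [-0.26  0.38  0.62  2.04 -1.13  0.49  2.94] [ 0.615 -0.102  0.117]
R 0 {'du': 0.06, 'dz': 0.15} [-0.21  0.15  0.52  1.85 -0.49  0.68  2.32] [ 0.615 -0.102  0.267]
R 1 {} [-0.28  0.54  0.66  2.   -1.39  0.52 -0.  ] [ 0.647 -0.097  0.067]
R 1 {'du': 0.06} [-0.21  0.37  0.56  2.04 -1.1   0.47 -0.22] [ 0.615 -0.102  0.117]
R 1 {'du': 0.06, 'dz': 0.15} [-0.1   0.14  0.39  1.85 -0.46  0.68 -0.85] [ 0.615 -0.102  0.267]
round 0 {} [ 1.29  0.6  -0.91  2.05  1.03  0.26  1.07] [ 0.546 -0.287  0.067]
round 0 {'du': 0.06} [ 1
[... 249 characters left out ...]
 {'du': 0.06} [-0.02  0.34  0.75  2.13 -1.2   0.53 -0.08] [ 0.514 -0.282  0.117]
round 1 {'du': 0.06, 'dz': 0.15} [-0.05  0.07  0.7   1.94 -0.49  0.69 -0.78] [ 0.514 -0.282  0.267]
square 0 {} [-1.    0.48  0.38  2.    0.69  0.32  0.22] [0.563 0.289 0.067]
square 0 {'du': 0.06} [-1.    0.35  0.31  2.02  0.7   0.45  0.22] [0.53  0.29  0.117]
square 0 {'du': 0.06, 'dz': 0.15} [-0.96  0.15  0.24  1.84  0.5   0.79  0.51] [0.53  0.29  0.267]
square 1 {} [-1.2   0.54  0.65  2.    0.23  0.26 -2.51] [0.563 0.289 0.067]
square 1 {'du': 0.06} [-1.14  0.36  0.47  2.03  0.57  0.42 -2.81] [0.53  0.29  0.117]
square 1 {'du': 0.06, 'dz': 0.15} [-0.88  0.15  0.15  1.83  0.53  0.8  -2.64] [0.53  0.29  0.267]
```

Run:
```python
from h import *
from plant import *
q7=lambda:np.round(current_joint_positions(),2)
goto(*pose("L",0,du=.06,dz=.12));print(current_clock(),q7())
q=solve_ik(*pose("L",0));print("low",np.round(q,2))
try:
    move_linear(pose("L",0,du=.07)[0],v=.12);print(current_clock(),q7())
    move_linear(pose("L",0)[0],v=.06);print(current_clock(),q7(),current_position(),np.round(current_ft_force(),1))
except IKError as e: print("IK",e)
```

```text
2.3167 [-0.91  0.1   0.89  2.   -0.28  0.52  1.88]
low [-0.54  0.46  0.56  2.09 -1.36  0.27  2.89]
3.4 [-0.59  0.27  0.58  2.14 -0.79  0.27  2.37]
4.7167 [-0.43  0.43  0.41  2.09 -1.25  0.2   2.8 ] [0.62536249 0.0510575  0.06682324] [-0.9 -0.5 -0.1]
```

Run:
```python
from h import *
from plant import *
q7=lambda:np.round(current_joint_positions(),2)
set_gripper(.04);print(current_grip_width(),current_grasp_force(),current_clock())
move_linear(pose("L",0,du=.05)[0],v=.06)
print(current_grip_width(),current_grasp_force(),np.round(current_ft_force(),1))
move_linear(pose("L",0,du=.06,dz=.12)[0],v=.12);print(q7(),current_clock())
goto(*pose("L",1,du=.06,dz=.12));print(q7(),current_clock(),current_position(),np.round(current_ft_force(),1))
m=get_image("scene");P=current_position()
c=cv2.projectPoints(np.array([P]),cv2.Rodrigues(m["camera_from_world"][:3,:3])[0],m["camera_from_world"][:3,3],np.array([[m["fx"],0,m["cx"]],[0,m["fy"],m["cy"]],[0,0,1]]),np.array(m["dist"]))[0].ravel().astype(int);print(c)
cr=m["frame"][max(c[1]-75,0):c[1]+75,c[0]-100:c[0]+100,::-1]
cv2.imwrite("pics/read1.png",cv2.resize(cr,None,fx=3,fy=3,interpolation=cv2.INTER_CUBIC))
```

```text
0.05521983320904582 63.59987810254097 5.1
0.05528441410501631 64.17243495583534 [-4.7  1.2  5.7]
[-1.11  0.14  1.13  2.01 -0.39  0.53  1.98] 7.3083
[-1.13  0.14  1.16  2.01 -0.41  0.53 -1.14] 9.9417 [0.59296201 0.04617206 0.23689421] [ 0.7 -0.5 -0.9]
[359 211]
```

View pics/read1.png

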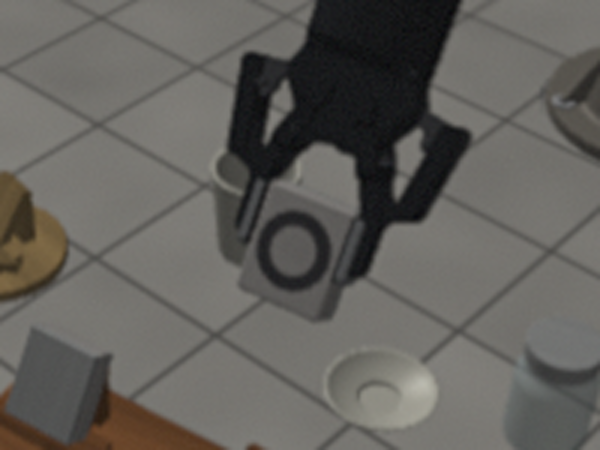

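The picture shows a dark ring at about (293,250), so this is the ring tin and it goes to the round easel.

```bash
cat >> h.py <<'E'
def place(site,flip=1):
    from plant import move_linear,current_ft_force,set_gripper,current_clock,current_position,sleep
    move_linear(pose(site,flip,du=.06,dn=.006)[0],v=.12)
    move_linear(pose(site,flip,du=.006,dn=.004)[0],v=.06)
    f0=np.array(current_ft_force());_,R=pose(site,flip);U=-R[:,2];print("at",current_clock(),f0.round(1))
    n=np.cross(R[:,1]*(-1 if flip else 1),U)
    if n[0]<0:n=-n
    du=.006
    while du>-.008:
        du-=.001;move_linear(pose(site,flip,du=du,dn=.004)[0],v=.02)
        if (np.array(current_ft_force())-f0)@U>5:break
    print("lip at du",du,(np.array(current_ft_force())-f0).round(1))
    f0=np.array(current_ft_force());dn=.004
    while dn>-.006:
        dn-=.001;move_linear(pose(site,flip,du=du,dn=dn)[0],v=.02)
        if (np.array(current_ft_force())-f0)@n>4:break
    print("rest at dn",dn,(np.array(current_ft_force())-f0).round(1),current_clock())
E
python3 - <<'E'
from h import *
from plant import *
q7=lambda:np.round(current_joint_positions(),2)
goto(*pose("round",1,du=.06,dz=.12));print(q7(),current_clock())
try: place("round")
except IKError as e: print("IK",e)
print(q7(),current_position(),current_clock(),current_grip_width())
E
```

```text
[-0.4   0.17  1.14  1.99 -0.72  0.69 -0.55] 11.2667
at 13.4417 [ 7.7 -2.5 -2.1]
lip at du 0.004 [-2.2  3.   6.3]
rest at dn 0.0 [ 6.6 -3.   0.5] 14.9417
[ 0.05  0.47  0.67  2.09 -1.43  0.52  0.1 ] [ 0.54963191 -0.28739493  0.07448706] 14.9417 0.05552164693374281
```

Run:
```python
from h import *
from plant import *
p,R=pose("round",1,du=.004,dn=0);print(p,current_position(),np.abs(R-current_tool_rot()).max(),np.round(current_ft_force(),1))
ims=[]
for n,(x,y) in(("side",(345,175)),("scene",(265,200))):
    m=get_image(n);ims.append(cv2.resize(m["frame"][y-50:y+50,x-66:x+67,::-1],(399,300),interpolation=cv2.INTER_CUBIC))
cv2.imwrite("pics/pl1.png",np.hstack(ims))
```

```text
[ 0.54415304 -0.28629673  0.06995319] [ 0.54963191 -0.28739493  0.07448706] 0.008772014798920758 [12.2 -2.5  4.7]
```

View pics/pl1.png

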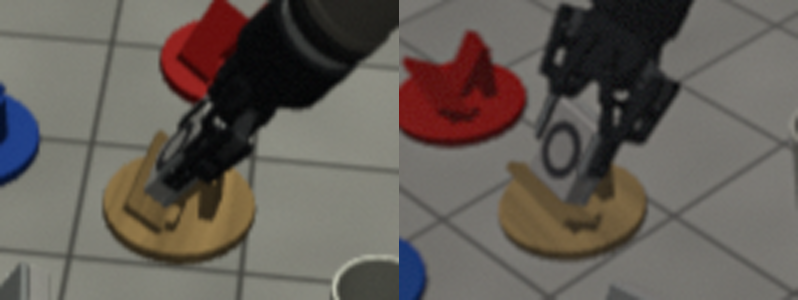

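```bash
cat >> h.py <<'E'
def face(site):
    """points of a tin's outward face in the site frame (s up slope, t outward, Y)"""
    from plant import get_image
    for c in("scene","side"):
        Q=cloud(get_image(c)).reshape(-1,3);Q=Q[~np.isnan(Q[:,0])]
        x,y,z,w=SITE[site];D=Q-[x,y,z];X=D[:,0]*np.cos(w)+D[:,1]*np.sin(w);Y=-D[:,0]*np.sin(w)+D[:,1]*np.cos(w)
        s=-s_*X+c_*D[:,2];t=c_*X+s_*D[:,2]
        k=(abs(Y)<.022)&(s>.012)&(s<.06)&(t>.01)&(t<.045)
        A=np.column_stack([s[k]-.033,Y[k],np.ones(k.sum())])
        co=np.linalg.lstsq(A,t[k],rcond=None)[0]
        for _ in range(5):
            g=abs(A@co-t[k])<.004;co=np.linalg.lstsq(A[g],t[k][g],rcond=None)[0]
        f=(abs(t-np.column_stack([s-.033,Y,np.ones(len(s))])@co)<.004)&(abs(Y)<.06)&(abs(s-.033)<.06)
        print(site,c,"n",g.sum(),"tilt deg",np.degrees(np.arctan(co[:2])).round(1),"t",co[2].round(4),"s",np.percentile(s[f],[2,98]).round(3),"Y",np.percentile(Y[f],[2,98]).round(3))
E
python3 -c "
from h import *
face('round');face('R')"
```

```text
round scene n 251 tilt deg [-0.9  0.1] t 0.0258 s [-0.009  0.089] Y [-0.05   0.051]
round side n 90 tilt deg [-1.1 -0.3] t 0.0295 s [-0.008  0.09 ] Y [-0.051  0.056]
R scene n 438 tilt deg [0.1 0. ] t 0.0259 s [-0.008  0.062] Y [-0.032  0.034]
R side n 225 tilt deg [-0.5 -3.1] t 0.0286 s [-0.008  0.064] Y [-0.039  0.043]
```

Run:
```python
from h import *
from plant import *
F=lambda:np.round(current_ft_force(),1)
p,R=pose("round",1);w=SITE["round"][3]
n=np.array([c_*np.cos(w),c_*np.sin(w),s_]);U=-R[:,2]
def act():
    d=np.array(current_position())-p;return "act du %.4f dn %.4f"%(d@U,d@n)
print(act())
for du,dn in((.004,.003),(.004,.005),(.004,.007),(.003,.007),(.002,.007),(.001,.007),(.0,.007)):
    move_linear(p+du*U+dn*n,v=.02);sleep(.1);f=np.array(current_ft_force());print(du,dn,"F_u %.1f F_n %.1f"%(f@U,f@n),act())
    if f@U>9:break
print(current_clock(),np.round(current_joint_positions(),3))
```

```text
act du 0.0048 dn 0.0071
0.004 0.003 F_u -1.9 F_n 7.8 act du 0.0047 dn 0.0072
0.004 0.005 F_u 2.6 F_n 7.2 act du 0.0045 dn 0.0072
0.004 0.007 F_u 2.2 F_n 5.4 act du 0.0042 dn 0.0073
0.003 0.007 F_u 1.5 F_n 5.7 act du 0.0030 dn 0.0073
0.002 0.007 F_u 0.2 F_n 7.2 act du 0.0020 dn 0.0073
0.001 0.007 F_u 3.0 F_n 5.6 act du 0.0012 dn 0.0073
0.0 0.007 F_u 15.5 F_n 4.4 act du 0.0012 dn 0.0073
17.7417 [ 0.056  0.48   0.652  2.075 -1.404  0.514  0.074]
```

```bash
cat >> h.py <<'E'
def release(site,du,dn,flip=1):
    from plant import move_linear,set_gripper,current_clock,sleep,current_joint_positions
    move_linear(pose(site,flip,du=du,dn=dn)[0],v=.02);sleep(.1)
    set_gripper(.075);sleep(.2)
    move_linear(pose(site,flip,du=.08,dn=dn)[0],v=.08)
    move_linear(pose(site,flip,du=.08,dn=dn,dz=.1)[0],v=.15)
    print("released",current_clock(),np.round(current_joint_positions(),2))
E
python3 - <<'E'
from h import *
from plant import *
release("round",.001,.0065)
face("round")
ims=[]
for n,(x,y) in(("side",(345,175)),("scene",(265,200))):
    m=get_image(n);ims.append(cv2.resize(m["frame"][y-50:y+50,x-66:x+67,::-1],(399,300),interpolation=cv2.INTER_CUBIC))
cv2.imwrite("pics/rel1.png",np.hstack(ims))
E
```

```text
released 20.575 [-0.28  0.12  0.98  2.   -0.64  0.66 -0.62]
round scene n 250 tilt deg [-0.5  0.8] t 0.0255 s [-0.01   0.063] Y [-0.036  0.039]
round side n 83 tilt deg [-0.6  1.3] t 0.0293 s [-0.009  0.064] Y [-0.043  0.041]
```

View pics/rel1.png

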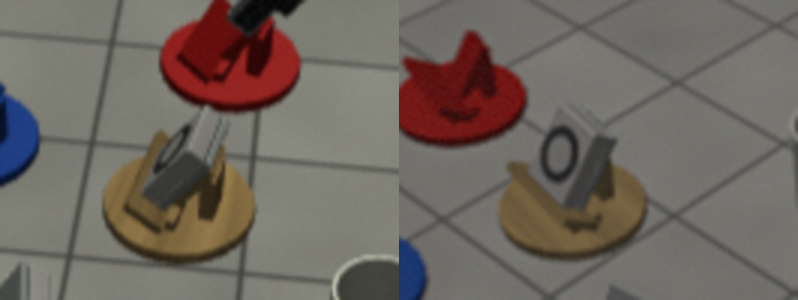

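The ring tin is seated on the round easel: ring out at (560,152), flush with the rest. Next is the other tin. I'll pick it with the opposite half turn, which suits joint 7 better.

Run:
```python
from h import *
from plant import *
q7=lambda:np.round(current_joint_positions(),2)
goto(*pose("R",1,du=.08,dz=.12));set_gripper(.085);print(current_clock(),q7())
move_linear(pose("R",1,du=.07)[0],v=.12)
move_linear(pose("R",1,dn=.002)[0],v=.06);print(current_clock(),q7(),current_position()-pose("R",1)[0])
set_gripper(.04);print(current_grip_width(),current_grasp_force())
move_linear(pose("R",1,du=.05,dn=.002)[0],v=.06)
move_linear(pose("R",1,du=.06,dz=.12)[0],v=.12);print(q7(),current_clock(),current_grip_width())
goto(*pose("R",0,du=.06,dz=.12));print(q7(),current_clock())
m=get_image("scene");P=current_position()
c=cv2.projectPoints(np.array([P]),cv2.Rodrigues(m["camera_from_world"][:3,:3])[0],m["camera_from_world"][:3,3],np.array([[m["fx"],0,m["cx"]],[0,m["fy"],m["cy"]],[0,0,1]]),np.array(m["dist"]))[0].ravel().astype(int)
cr=m["frame"][max(c[1]-75,0):c[1]+75,c[0]-100:c[0]+100,::-1]
cv2.imwrite("pics/read2.png",cv2.resize(cr,None,fx=3,fy=3,interpolation=cv2.INTER_CUBIC))
for k in(dict(du=.06,dz=.12),dict()): print(np.round(solve_ik(*pose("square",0,**k)),2))
```

```text
21.8667 [-0.51  0.17  0.88  1.91 -0.62  0.69 -0.7 ]
24.4083 [-0.19  0.51  0.53  1.99 -1.32  0.46 -0.05] [1.72817784e-03 4.48187972e-06 1.49550205e-03]
0.05560383373645375 63.578963577747345
[-0.48  0.22  0.86  1.91 -0.7   0.67 -0.64] 26.9833 0.05562945256306201
[ 1.12  0.33 -1.06  1.86  0.21  0.57  1.74] 29.025
[-0.28  0.22 -0.54  1.86  0.75  0.82  0.3 ]
[-0.64  0.47 -0.07  1.98  1.06  0.47 -0.08]
```

View pics/read2.png

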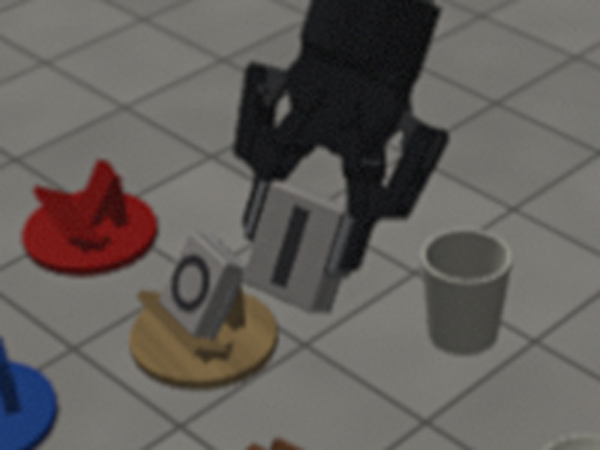

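The stamp is a dark bar at (290,245), so this tin goes to the square easel.

Run:
```python
from h import *
from plant import *
S="square";q7=lambda:np.round(current_joint_positions(),2)
goto(*pose(S,0,du=.06,dn=.013,dz=.12));print(q7(),current_clock())
move_linear(pose(S,0,du=.06,dn=.013)[0],v=.12)
move_linear(pose(S,0,du=.008,dn=.013)[0],v=.06);sleep(.2)
p,R=pose(S,0);w=SITE[S][3];n=np.array([c_*np.cos(w),c_*np.sin(w),s_]);U=-R[:,2]
f0=np.array(current_ft_force());print(current_clock(),f0.round(1))
def step(du,dn):
    move_linear(p+du*U+dn*n,v=.03);sleep(.08);f=np.array(current_ft_force())-f0;d=np.array(current_position())-p
    print("%.3f %.3f F_u %.1f F_n %.1f act %.4f %.4f"%(du,dn,f@U,f@n,d@U,d@n));return f@U,f@n
du,dn=.008,.013
while du>-.006:
    du-=.001
    if step(du,dn)[0]>7:break
du+=.001
while dn>-.004:
    dn-=.001
    if step(du,dn)[1]>5:break
print(current_clock(),q7())
```

```text
[-0.27  0.23 -0.53  1.83  0.74  0.83  0.33] 30.55
32.9167 [ 0.1 -0.6 -0.5]
0.007 0.013 F_u -0.9 F_n -0.6 act 0.0070 0.0130
0.006 0.013 F_u -1.2 F_n -0.9 act 0.0059 0.0130
0.005 0.013 F_u -0.5 F_n -0.2 act 0.0050 0.0130
0.004 0.013 F_u -1.4 F_n -1.5 act 0.0040 0.0130
0.003 0.013 F_u -1.1 F_n -0.8 act 0.0030 0.0130
0.002 0.013 F_u -0.4 F_n -0.4 act 0.0020 0.0130
0.001 0.013 F_u 4.3 F_n -1.0 act 0.0013 0.0131
0.000 0.013 F_u 13.2 F_n -1.7 act 0.0012 0.0131
0.001 0.012 F_u 7.7 F_n -1.0 act 0.0013 0.0120
0.001 0.011 F_u 6.2 F_n 0.2 act 0.0013 0.0119
0.001 0.010 F_u 6.3 F_n 0.2 act 0.0013 0.0117
0.001 0.009 F_u 5.4 F_n 2.0 act 0.0013 0.0112
0.001 0.008 F_u 5.8 F_n 2.2 act 0.0013 0.0102
0.001 0.007 F_u 5.2 F_n 1.8 act 0.0013 0.0091
0.001 0.006 F_u 6.2 F_n 1.9 act 0.0013 0.0080
0.001 0.005 F_u 5.6 F_n 1.6 act 0.0013 0.0069
0.001 0.004 F_u 5.4 F_n 2.2 act 0.0013 0.0059
0.001 0.003 F_u 4.2 F_n 2.9 act 0.0013 0.0052
0.001 0.002 F_u 4.9 F_n 4.1 act 0.0013 0.0052
0.001 0.001 F_u 3.7 F_n 4.2 act 0.0013 0.0051
0.001 -0.000 F_u 2.8 F_n 6.7 act 0.0014 0.0051
39.9167 [-0.42  0.49 -0.35  1.97  1.21  0.58 -0.17]
```

The tin touched the lip at du 0.0013 and the rest at dn 0.0051. I'll release it there and check both tins.

Run:
```python
from h import *
from plant import *
release("square",.0012,.0048,flip=0)
goto(np.array(current_position())+[-.08,0,.08],current_tool_rot())
face("square");face("round")
ims=[]
for n,x,y in(("side",295,425),("scene",463,355)):
    m=get_image(n);ims.append(cv2.resize(m["frame"][y-50:y+50,x-66:x+67,::-1],(399,300),interpolation=cv2.INTER_CUBIC))
full=cv2.resize(m["frame"][150:450,100:520,::-1],(420,300))
cv2.imwrite("pics/fin.png",np.vstack([np.hstack(ims),np.pad(full,((0,0),(0,378),(0,0)))]))
# lateral centre of upper part of each tin
for c in("scene","side"):
    Q=cloud(get_image(c)).reshape(-1,3)
    for s in("round","square"):
        x,y,z,w=SITE[s];k=(np.hypot(Q[:,0]-x,Q[:,1]-y)<.06)&(Q[:,2]>.07)&(Q[:,2]<.1)
        D=Q[k]-[x,y,z];Y=-D[:,0]*np.sin(w)+D[:,1]*np.cos(w);print(c,s,"Y",np.percentile(Y,[2,98]).round(4),"zmax",np.percentile(Q[k,2],98).round(4))
    for b,x,y in(("cup",.405,-.145),("dish",.475,.039),("jar",.42,.1425)):
        k=(np.hypot(Q[:,0]-x,Q[:,1]-y)<.06)&(Q[:,2]>.01)&(Q[:,2]<.1);print(" ",b,((Q[k,:2].min(0)+Q[k,:2].max(0))/2).round(3))
print(current_clock())
```

```text
released 42.8917 [-0.3   0.21 -0.53  1.87  0.74  0.82  0.29]
square scene n 695 tilt deg [-0.1  1. ] t 0.0252 s [-0.007  0.064] Y [-0.027  0.033]
square side n 368 tilt deg [-0.3  0.2] t 0.0277 s [-0.007  0.065] Y [-0.038  0.041]
round scene n 251 tilt deg [-0.4  1.1] t 0.0255 s [-0.009  0.063] Y [-0.035  0.041]
round side n 92 tilt deg [-0.8  0.4] t 0.0293 s [-0.009  0.065] Y [-0.041  0.042]
scene round Y [-0.0241  0.0308] zmax 0.09
scene square Y [-0.0252  0.0291] zmax 0.0911
  cup [ 0.404 -0.145]
  dish [0.475 0.039]
  jar [0.42  0.143]
side round Y [-0.0257  0.03  ] zmax 0.0926
side square Y [-0.0243  0.0291] zmax 0.0921
  cup [ 0.407 -0.146]
  dish [0.478 0.037]
  jar [0.422 0.142]
43.8167
```

View pics/fin.png

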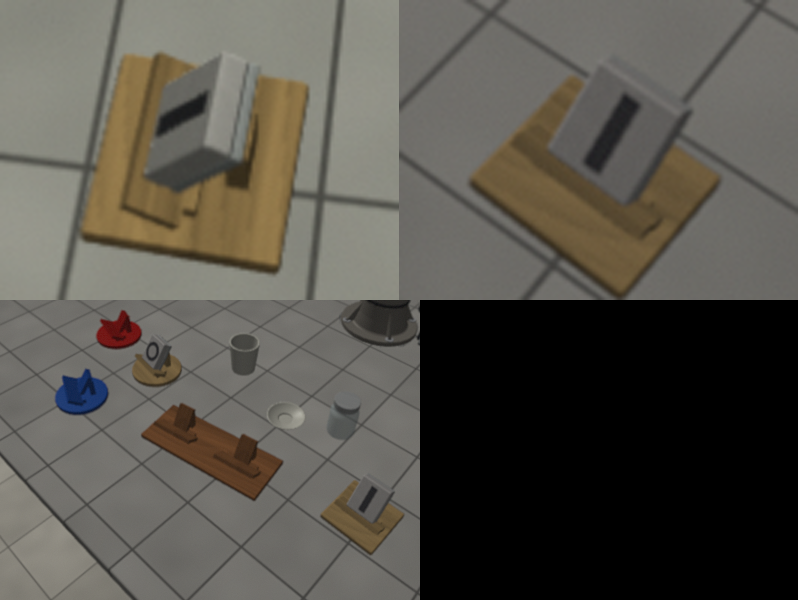

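The bar tin is seated on the square easel, bar out at (612,133). The ring tin is seated on the round one at (152,350). Both are centred within about 3 mm, and the jar, cup and dish have not moved.

```bash
python3 -c "
from plant import *
print(close_job(),current_clock())"
```

```text
the job is handed in; nothing more can be done
the job is handed in; nothing more can be done
```

I handed the job in at about 44 s: the ring tin leans on the round easel and the bar tin on the square one, stamps out and within about 3 mm of centre sideways, with the jar, cup and dish unmoved; the judge's verdict was not shown.

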